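Shut the paint pots from light to dark

TASK

The lids of the four paint pots stand loose and proud: press each one down until it is shut, lightly, going from the lightest paint to the darkest so that no dark paint is carried over: white, then yellow, then red, then blue. Do not pick anything up; leave the pots standing upright where they are, and do not disturb the glue bottle, the tape or the brush.

Things in the scene. Friction and masses are not known exactly. Their poses are not given: they have to be found in the camera images.
- white_pot: loose paint pot with the white lid and white colour band: upright round grey pot, 64 mm across and 62 mm tall, about 0.25 to 0.5 kg with its paint; origin at the centre of its underside, z up
- white_lid_top (a point): centre of the flat top of the round white push-on lid, 68 mm across, 14 mm thick; 84 to 86 mm above the table at the start, 78 mm when fully shut; z up
- white_lid (a joint): how far the white lid has been pressed down, in m: 0 to 0.002 at the start (standing proud, a gap of about 9 mm between lid and pot), 0.008 fully shut. It moves straight down against about 4 N of steady rubbing, stays where it is left, then it is firmly at its stop and the whole lid gives springily on its seal by up to 6 mm more (5 N at first, plus 2 N per mm; about 17 N at 6 mm, hard beyond), rising again when released
- yellow_pot: loose paint pot with the yellow lid and yellow colour band: upright round grey pot, 64 mm across and 62 mm tall, about 0.25 to 0.5 kg with its paint; origin at the centre of its underside, z up
- yellow_lid_top (a point): centre of the flat top of the round yellow push-on lid, 68 mm across, 14 mm thick; 84 to 86 mm above the table at the start, 78 mm when fully shut; z up
- yellow_lid (a joint): how far the yellow lid has been pressed down, in m: 0 to 0.002 at the start (standing proud, a gap of about 9 mm between lid and pot), 0.008 fully shut. It moves straight down against about 4 N of steady rubbing, stays where it is left, then it is firmly at its stop and the whole lid gives springily on its seal by up to 6 mm more (5 N at first, plus 2 N per mm; about 17 N at 6 mm, hard beyond), rising again when released
- red_pot: loose paint pot with the red lid and red colour band: upright round grey pot, 64 mm across and 62 mm tall, about 0.25 to 0.5 kg with its paint; origin at the centre of its underside, z up
- red_lid_top (a point): centre of the flat top of the round red push-on lid, 68 mm across, 14 mm thick; 84 to 86 mm above the table at the start, 78 mm when fully shut; z up
- red_lid (a joint): how far the red lid has been pressed down, in m: 0 to 0.002 at the start (standing proud, a gap of about 9 mm between lid and pot), 0.008 fully shut. It moves straight down against about 4 N of steady rubbing, stays where it is left, then it is firmly at its stop and the whole lid gives springily on its seal by up to 6 mm more (5 N at first, plus 2 N per mm; about 17 N at 6 mm, hard beyond), rising again when released
- blue_pot: loose paint pot with the blue lid and blue colour band: upright round grey pot, 64 mm across and 62 mm tall, about 0.25 to 0.5 kg with its paint; origin at the centre of its underside, z up
- blue_lid_top (a point): centre of the flat top of the round blue push-on lid, 68 mm across, 14 mm thick; 84 to 86 mm above the table at the start, 78 mm when fully shut; z up
- blue_lid (a joint): how far the blue lid has been pressed down, in m: 0 to 0.002 at the start (standing proud, a gap of about 9 mm between lid and pot), 0.008 fully shut. It moves straight down against about 4 N of steady rubbing, stays where it is left, then it is firmly at its stop and the whole lid gives springily on its seal by up to 6 mm more (5 N at first, plus 2 N per mm; about 17 N at 6 mm, hard beyond), rising again when released
- glue: bystander: loose white glue bottle with orange cap, 48 mm across, 120 mm tall; origin at the centre of its underside
- tape: bystander: loose blue ring of tape lying flat, 90 mm across, 24 mm tall; origin at the centre of its underside
- brush: bystander: loose paint brush lying flat on the table, about 200 mm long along its x axis, its handle towards -x
Mind the look-alikes: they are no part of the job. What is shaped like the blue_pot but green or turquoise is not meant. What is meant by the yellow_pot is not green, and is the smaller of those in its own colour.

How it is judged:
On the way, in this order (a step that is already met when the one before it is completed fails the run):
1. the white lid is pressed shut (value of joint white_lid above 0.006 m), for 0.1 s.
2. the yellow lid is pressed shut (value of joint yellow_lid above 0.006 m), for 0.1 s.
3. the red lid is pressed shut (value of joint red_lid above 0.006 m), for 0.1 s.
4. the blue lid is pressed shut (value of joint blue_lid above 0.006 m), for 0.1 s.
At the end, for the whole second after the job is handed in: All four lids are pressed at least 6 of their 8 mm; every pot stands upright (within 0.1 rad) and at rest on the table, within 40 mm of where it stood at the start (value of joint each of white_lid, yellow_lid, red_lid, blue_lid above 0.006 m and angle between each of white_pot, yellow_pot, red_pot, blue_pot's own z axis and vertical below 0.1 rad and height (world z) of each of white_pot, yellow_pot, red_pot, blue_pot below 0.005 m and distance of each of white_pot, yellow_pot, red_pot, blue_pot from where it was at the start of the episode below 0.04 m and linear speed of each of white_pot, yellow_pot, red_pot, blue_pot below 0.02 m/s); the robot touches nothing.
It fails at once if a pot or its lid is pressed with more than 25 N (contact force between any of the arm, the fingers and white_pot above 25 N or contact force between any of the arm, the fingers and yellow_pot above 25 N or contact force between any of the arm, the fingers and red_pot above 25 N or contact force between any of the arm, the fingers and blue_pot above 25 N).
It fails at once if a pot is lifted more than 12 mm or tipped more than 0.3 rad (height (world z) of any of white_pot, yellow_pot, red_pot, blue_pot above 0.012 m or angle between any of white_pot, yellow_pot, red_pot, blue_pot's own z axis and vertical above 0.3 rad).
It fails at once if a pot is pushed more than 40 mm from its place (distance of any of white_pot, yellow_pot, red_pot, blue_pot from where it was at the start of the episode above 0.04 m).
It fails at once if the glue bottle, tape or brush is moved more than 20 mm, or the bottle is tipped (distance of any of glue, tape, brush from where it was at the start of the episode above 0.02 m or angle between glue's own z axis and vertical above 0.3 rad).
It also fails if it takes over 58 s, if anything falls off the work surface, if the arm or the gripper's body presses on something with over 40 N, if the wrist force passes 120 N, or if a joint passes its speed limit or range.

ROBOT

A 6-joint arm with a two-finger parallel gripper is mounted at the origin on the work surface. World frame = base frame: x ahead of the robot, y to its left, z up, the work surface at z = 0. Lengths are in m, angles in rad, forces in N, time in s.
With the tool pointing down it reaches from about 0.4 to 0.825 m from the base axis. Payload 7 kg.
Tool frame: the origin (TCP) lies between the finger pads; the fingertips stand 22 mm ahead of it and the grasp point (between the pads) lies 3 mm ahead of it; z points along the fingers, y is the direction in which the jaws open and shut (so a half turn about z gives the same grasp; the last joint's range is limited). The gripper opens to 88 mm and grips with 3 to 60 N. Pads are 19 mm wide; open, the fingers measure 130 mm over their backs; the gripper's body (78 mm by 193 mm) begins 47 mm behind the grasp point.
Start: joints at [-0.817, 0.359, 0.012, 0, -1.224, -0.288], TCP at [0.303, -0.603, 0.249] pointing down, gripper open.
Joint ranges: [-3.07, 3.07], [-1.43, 2.12], [-1.02, 1.25], [-3.03, 1.67], [-3.05, -0], [-3.03, 3.03]. Speed limits (rad/s): [2.39, 2.39, 3.01, 3.14, 3.14, 3.14].

INTERFACE

Orientations are given as [roll, pitch, yaw] about the fixed x, y, z axes, in that order (R = Rz(yaw) Ry(pitch) Rx(roll)).
In Python, from station import * gives the robot as it stands. The module is installed in compiled form; this text tells all that it offers.
- The arm moves only by the tool move_arm, never from a script. Its argument "rows" is a list of rows, each an object with "delta_rot": the turn, a rotation vector about the world's x, y, z in degrees, a list of three; "delta_pos": the shift along the world's x, y, z in cm, a list of three; "hand": the finger opening in cm, from 0 to 8.76. A call has exactly 10 rows; each row shifts and turns the commanded pose from where the row before left it; what a row does not reach is not made up. A row lasts 1/10 s, in which the tool goes at most 50 mm and 8.59 degrees, less where a joint would pass 70% of its speed; a pose out of reach is approached as far as the arm can. A call is refused whole if a number of a shift passes 5 or a number of a turn 8.59, either way. A call with a gripper value outside its range is refused whole. The fingers move at their own pace and stop on an object; "force" is the grip in N (left out, the last holds). Time passes only in rows, so rows that do not move let the fingers close, or fill a call up. It gives the time, the measured TCP pose, the force and the opening at its end, in the units of the state.
- get_state(): the state, without advancing time (a new reading comes with each control period).
- grab_frame(name): name is "scene" or "side" or "wrist"; returns the picture (384x512x3 uint8, blue, green, red); there is no depth.
- camera_info(name): a dict with "camera_matrix" (3x3 intrinsics, pixels), "world_from_camera" (4x4, takes a point from camera to world coordinates); the wrist camera has in their place "T_tool_cam" (4x4, takes a point from camera to tool coordinates, whose origin is the TCP and whose axes are the flange's). Camera axes: x right, y down, z forward; pixel columns grow to the right and rows downward; lengths in m; the calibration is good to about 2 mm. The wrist camera is an equidistant fisheye: a pixel r from the principal point sees the ray r / f radians off the axis. A picture is of the moment at which its call begins: read the wrist's pose just before it. camera_info takes no time and is no camera call.
- job_done(): hands the job in, once; it reports no verdict.
The state is a dict: "t": time; "q": joint angles; "qd": joint speeds; "joint_efforts": joint torques, N m; "eef_pos": TCP position; "ee_rot": TCP orientation; "force": force on the tool from outside, world axes, zero at the start; "moment": the same for the moment, N m; "width": finger opening in m.
Only numpy, scipy, OpenCV 4.12 (cv2) and the standard library are available. Lean on these libraries where they do the work, as an engineer would, in place of code of your own. Each camera call takes 0.05 s, during which the arm holds its last target.

## Working session

There is one attempt and no reset: what is moved stays moved. The work goes in short steps, Python scripts to look and compute and a tool call to move; the robot and the scene stay as the last step left them, time stands still between calls to the robot, and variables do not carry over. Pictures are saved under pics/ and viewed, and the job is handed in when it is done.

Besides the shell and the picture viewer there is one more tool, called after "Request:" by a JSON object that holds its "op" and its "data". move_arm: Moves the arm, as the interface text tells. Its arguments: {"type":"object","properties":{"rows":{"type":"array"},"force":{"type":"number"}},"required":["rows"]}

```bash
mkdir -p pics
cat > h.py <<'E'
from station import *
import numpy as np, cv2
E
python3 - <<'E'
from h import *
s=get_state(); print(s)
for n in ("scene","side","wrist"):
    print(n,camera_info(n)); cv2.imwrite(f"pics/{n}0.png",grab_frame(n))
E
```

```text
{'t': 0.0, 'q': array([-8.16888460e-01,  3.59389249e-01,  1.10610486e-02, -3.24450973e-04,
       -1.22412248e+00, -2.88116196e-01]), 'qd': array([-0.00039232,  0.0005864 , -0.0016849 ,  0.00097004,  0.00097492,
       -0.0016148 ]), 'joint_efforts': array([-1.86363519e-03, -5.82711160e+01,  2.93043995e+01,  6.99663609e+00,
        7.02067206e-03, -1.62235733e-04]), 'eef_pos': array([ 0.30293697, -0.60269188,  0.24762673]), 'ee_rot': array([ 3.13991982e+00, -1.77686462e-04, -2.67591133e+00]), 'force': array([-0.00410414, -0.19998846, -0.45923453]), 'moment': array([-0.00956759,  0.04106168,  0.0119455 ]), 'width': 0.08752391049799668}
scene {'camera_matrix': array([[393.38507224,   0.        , 256.48560761],
       [  0.        , 393.38507224, 187.27214582],
       [  0.        ,   0.        ,   1.        ]]), 'world_from_camera': array([[-2.71531383e-01,  5.82973994e-01, -7.65775444e-01,
         1.20659364e+00],
       [ 9.62429412e-01,  1.63997081e-01, -2.16412994e-01,
         2.20903270e-01],
       [-5.78210161e-04, -7.95767730e-01, -6.05601673e-01,
         5.81613810e-01],
  
[... 460 characters left out ...]
 [-5.48712792e-04, -7.25254261e-01, -6.88480904e-01,
         5.62265899e-01],
       [ 0.00000000e+00,  0.00000000e+00,  0.00000000e+00,
         1.00000000e+00]])}
wrist {'camera_matrix': array([[297.31863964,   0.        , 249.2753865 ],
       [  0.        , 297.31863964, 192.06846974],
       [  0.        ,   0.        ,   1.        ]]), 'T_tool_cam': array([[-2.82587062e-04, -9.65813049e-01, -2.59239417e-01,
         6.95514955e-02],
       [ 9.99999951e-01, -3.07307362e-04,  5.48312165e-05,
        -1.96190930e-04],
       [-1.32622886e-04, -2.59239389e-01,  9.65813088e-01,
        -1.36180266e-01],
       [ 0.00000000e+00,  0.00000000e+00,  0.00000000e+00,
         1.00000000e+00]])}
```

View pics/scene0.png

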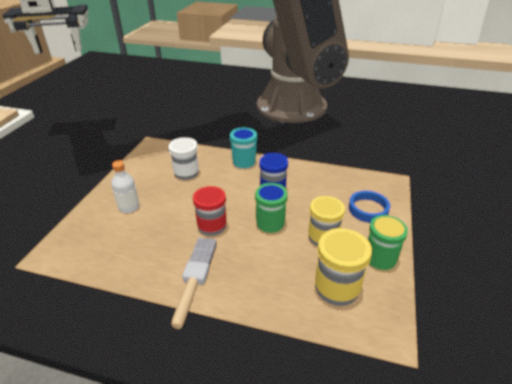

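View pics/side0.png

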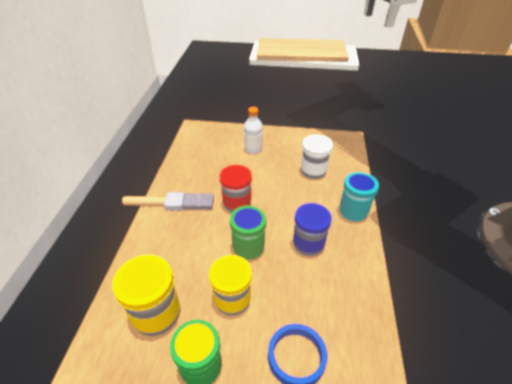

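View pics/wrist0.png

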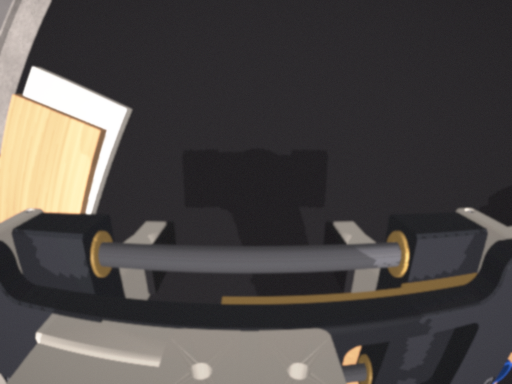

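Both views show the same set of pots (scene px / side px):
- **Yellow candidates:** small (326,205 / 231,270), large (343,245 / 145,278), and green with a yellow top (387,228 / 196,345). I choose the small one.
- **Blue candidates:** all-blue (273,162 / 312,216), green with a blue top (271,193 / 249,219), and turquoise with a blue top (244,135 / 359,183). I choose the all-blue one.
- **Unambiguous:** red (210,197 / 236,174) and white (184,147 / 317,145).

Next I'll crop closely to measure them.

Run:
```python
from h import *
a=cv2.imread("pics/scene0.png");b=cv2.imread("pics/side0.png")
def crop(im,u,v,w=32):
    c=im[v-w:v+w,u-w:u+w]; c=cv2.resize(c,(384,384),interpolation=cv2.INTER_CUBIC)
    for k in range(0,64,8): 
        cv2.putText(c,str(u-w+k),(k*6,8),0,.3,(255,0,255),1);cv2.putText(c,str(v-w+k),(0,k*6+4),0,.3,(255,0,255),1)
        cv2.line(c,(k*6,0),(k*6,383),(128,0,128),1);cv2.line(c,(0,k*6),(383,k*6),(128,0,128),1)
    return c
P={'white':((184,150),(317,148)),'yellow':((326,214),(231,272)),'red':((210,203),(236,178)),'blue':((273,166),(312,220))}
for pair in (('white','yellow'),('red','blue')):
    out=np.vstack([np.hstack([crop(im,*P[n][i])for n in pair]) for i,im in ((0,a),(1,b))])
    cv2.imwrite(f"pics/c_{pair[0]}.png",cv2.resize(out,(600,600)))
```

```text
(no output)
```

View pics/c_white.png

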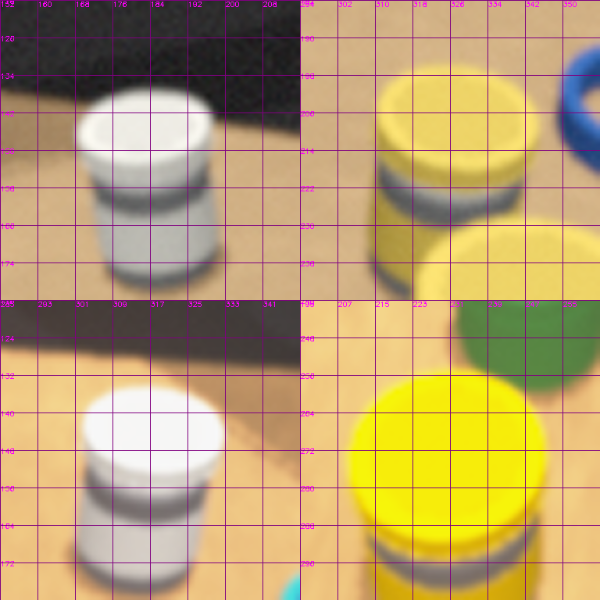

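View pics/c_red.png

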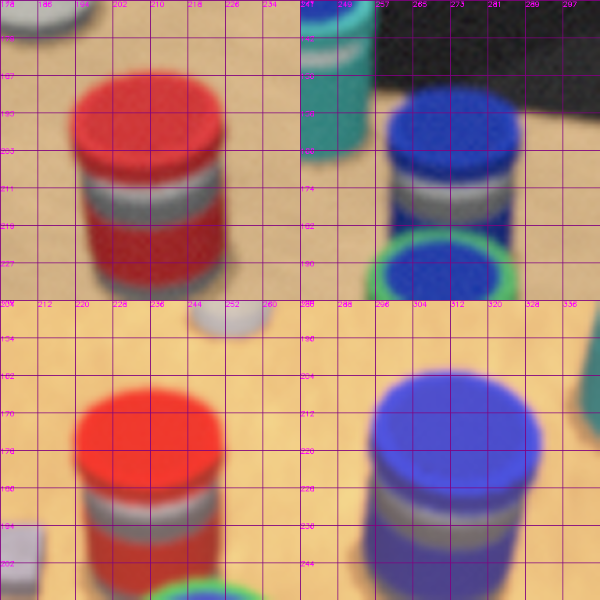

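```bash
cat >> h.py <<'E'
def ray(n,u,v):
    c=camera_info(n);K=c['camera_matrix'];T=c['world_from_camera']
    d=T[:3,:3]@np.array([(u-K[0,2])/K[0,0],(v-K[1,2])/K[1,1],1]);return T[:3,3],d/np.linalg.norm(d)
def tri(rs):
    A=0;b=0
    for o,d in rs:
        M=np.eye(3)-np.outer(d,d);A=A+M;b=b+M@o
    p=np.linalg.solve(A,b);return p,[np.linalg.norm((np.eye(3)-np.outer(d,d))@(p-o)) for o,d in rs]
E
python3 - <<'E'
from h import *
P={'white':((182.9,144.9),(317.7,143.7)),'yellow':((327.9,207.4),(230.6,273.5)),'red':((209.1,197),(235.8,175.7)),'blue':((273.9,161.1),(313.2,216.2)),
'bigyellow':((343,249),(145,281)),'grnyel':((387,230),(196,345)),'grnblue':((271,195),(248,220)),'turq':((244,134.5),(360,183)),'gluecap':((119,166),(253,111))}
for n,(a,b) in P.items():
    p,r=tri([ray('scene',*a),ray('side',*b)]); 
    z=[]
    for c,uv in (('scene',a),('side',b)):
        o,d=ray(c,*uv); z.append((o+d*(.085-o[2])/d[2])[:2])
    print(n,p.round(4),np.round(r,4),np.hypot(*p[:2]).round(3),np.round(z,4).tolist())
E
```

```text
white [ 0.4563 -0.179   0.0812] [0.001 0.001] 0.49 [[0.4635, -0.1747], [0.4564, -0.1753]]
yellow [0.5965 0.194  0.0804] [0.0014 0.0014] 0.627 [[0.6033, 0.1953], [0.5954, 0.1954]]
red [ 0.6273 -0.0445  0.079 ] [0.0015 0.0015] 0.629 [[0.6358, -0.0399], [0.6257, -0.0399]]
blue [0.4658 0.0526 0.0812] [0.0011 0.0011] 0.469 [[0.4729, 0.0549], [0.4658, 0.0547]]
bigyellow [0.72   0.2341 0.0979] [0.0008 0.0008] 0.757 [[0.7077, 0.2352], [0.7254, 0.2257]]
grnyel [0.6248 0.309  0.0739] [0.0006 0.0006] 0.697 [[0.638, 0.3075], [0.6223, 0.3128]]
grnblue [0.585  0.0752 0.078 ] [0.0018 0.0018] 0.59 [[0.5956, 0.0789], [0.5836, 0.0791]]
turq [ 0.3723 -0.0483  0.0845] [0.0011 0.0011] 0.375 [[0.3749, -0.0469], [0.3719, -0.0492]]
gluecap [ 0.6174 -0.2509  0.112 ] [0.0021 0.0021] 0.666 [[0.5863, -0.2751], [0.6231, -0.3005]]
```

Triangulation gives lid tops at z of about 0.08 (text says 0.085), with rays agreeing to about 3 mm. Positions: white (.459,-.176), yellow (.599,.195), red (.630,-.041), blue (.468,.054). I'll close the fingers and go over white, then use the wrist camera to refine.

Request:
{"op": "move_arm", "data": {"rows": [{"delta_pos": [1.5, 4.2, 0], "delta_rot": [0, 0, 0], "hand": 0}, {"delta_pos": [1.5, 4.2, 0], "delta_rot": [0, 0, 0], "hand": 0}, {"delta_pos": [1.5, 4.2, 0], "delta_rot": [0, 0, 0], "hand": 0}, {"delta_pos": [1.5, 4.2, 0], "delta_rot": [0, 0, 0], "hand": 0}, {"delta_pos": [1.5, 4.2, 0], "delta_rot": [0, 0, 0], "hand": 0}, {"delta_pos": [1.5, 4.2, 0], "delta_rot": [0, 0, 0], "hand": 0}, {"delta_pos": [1.5, 4.2, 0], "delta_rot": [0, 0, 0], "hand": 0}, {"delta_pos": [1.5, 4.2, 0], "delta_rot": [0, 0, 0], "hand": 0}, {"delta_pos": [1.6, 4.1, 0], "delta_rot": [0, 0, 0], "hand": 0}, {"delta_pos": [0, 0, 0], "delta_rot": [0, 0, 0], "hand": 0}], "force": 10}}

```text
t: 1.15
eef_pos: [0.4406, -0.2224, 0.2488]
ee_rot: [-3.142, 0.001, -2.671]
force: [0.6, -0.9, 0.1]
width: 0.013
```

Run:
```python
from h import *
s=get_state(); print(s['t'],s['eef_pos'],s['ee_rot'],s['force'],s['width'],s['q'])
cv2.imwrite("pics/w1.png",grab_frame("wrist"))
```

```text
1.15 [ 0.44059197 -0.22237826  0.24879638] [-3.14151320e+00  1.21636141e-03 -2.67125486e+00] [ 0.55082055 -0.8703353   0.1272947 ] 0.01298622898391062 [-6.87151423e-02  5.59868617e-02 -3.76986775e-01 -6.13045838e-04
 -1.13673810e+00 -1.03148592e+00]
```

View pics/w1.png

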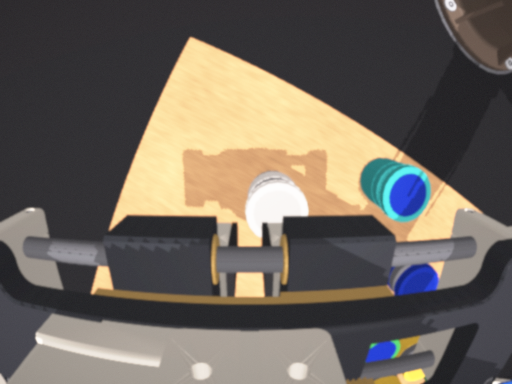

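The wrist view shows the white lid top centred near (276,207), the turquoise pot at (408,195) and the blue pot at (413,283). I'll cross-check white.

```bash
cat >> h.py <<'E'
from scipy.spatial.transform import Rotation as Ro
def wray(s,u,v):
    c=camera_info('wrist');K=c['camera_matrix'];T=c['T_tool_cam']
    x=np.array([u-K[0,2],v-K[1,2]])/K[0,0];r=np.hypot(*x)
    d=np.r_[np.sin(r)*x/r,np.cos(r)]
    R=Ro.from_euler('xyz',s['ee_rot']).as_matrix()
    return R@T[:3,3]+s['eef_pos'],R@T[:3,:3]@d
def atz(r,z): o,d=r; return (o+d*(z-o[2])/d[2]).round(4)
E
python3 - <<'E'
from h import *
s=get_state()
r=wray(s,276.5,208)
print(atz(r,.085),atz(r,.081),tri([r,ray('scene',182.9,144.9),ray('side',317.7,143.7)]), 'turq',atz(wray(s,408,196),.085))
im=cv2.imread('pics/w1.png')[160:250,220:340];cv2.imwrite('pics/w1c.png',cv2.resize(im,(720,540),interpolation=2))
E
```

```text
[ 0.4524 -0.1853  0.085 ] [ 0.4534 -0.1844  0.081 ] (array([ 0.4544133 , -0.1822548 ,  0.07874507]), [np.float64(0.0015950446117662213), np.float64(0.002411540657852721), np.float64(0.0016887842260677932)]) turq [ 0.3706 -0.0526  0.085 ]
```

View pics/w1c.png

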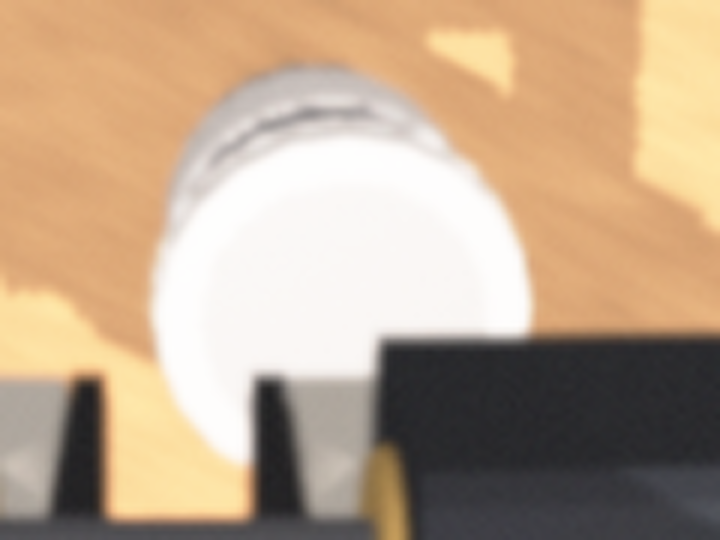

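Request:
{"op": "move_arm", "data": {"rows": [{"delta_pos": [0.8, 2.1, 0], "delta_rot": [0, 0, 0], "hand": 0}, {"delta_pos": [0.8, 2.1, 0], "delta_rot": [0, 0, 0], "hand": 0}, {"delta_pos": [0, 0, -2], "delta_rot": [0, 0, 0], "hand": 0}, {"delta_pos": [0, 0, -2], "delta_rot": [0, 0, 0], "hand": 0}, {"delta_pos": [0, 0, -2], "delta_rot": [0, 0, 0], "hand": 0}, {"delta_pos": [0, 0, -2], "delta_rot": [0, 0, 0], "hand": 0}, {"delta_pos": [0, 0, -2], "delta_rot": [0, 0, 0], "hand": 0}, {"delta_pos": [0, 0, -2], "delta_rot": [0, 0, 0], "hand": 0}, {"delta_pos": [0, 0, -1], "delta_rot": [0, 0, 0], "hand": 0}, {"delta_pos": [0, 0, 0], "delta_rot": [0, 0, 0], "hand": 0}]}}

```text
t: 2.2
eef_pos: [0.454, -0.1846, 0.1173]
ee_rot: [3.14, -0.003, -2.677]
force: [-0.8, 0.2, 1.6]
width: 0.0002
```

Run:
```python
from h import *
s=get_state(); print(s['t'],s['eef_pos'],s['ee_rot'],s['force'],s['width'])
a=grab_frame("scene")[90:210,120:280];b=grab_frame("side")[80:200,240:400]
cv2.imwrite("pics/p1.png",np.vstack([cv2.resize(x,(400,300),interpolation=2) for x in(a,b)]))
```

```text
2.2 [ 0.45404303 -0.18463862  0.11731179] [ 3.14020185e+00 -2.62525794e-03 -2.67681430e+00] [-0.817383    0.16003963  1.63528829] 0.00024523745947767686
```

View pics/p1.png

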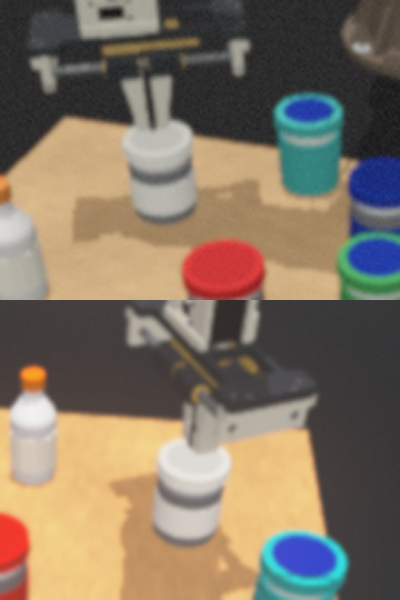

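Request:
{"op": "move_arm", "data": {"rows": [{"delta_pos": [0.3, 0.3, 0], "delta_rot": [0, 0, 0], "hand": 0}, {"delta_pos": [0.2, 0.3, 0], "delta_rot": [0, 0, 0], "hand": 0}, {"delta_pos": [0, 0, 0], "delta_rot": [0, 0, 0], "hand": 0}, {"delta_pos": [0, 0, -0.3], "delta_rot": [0, 0, 0], "hand": 0}, {"delta_pos": [0, 0, -0.3], "delta_rot": [0, 0, 0], "hand": 0}, {"delta_pos": [0, 0, -0.3], "delta_rot": [0, 0, 0], "hand": 0}, {"delta_pos": [0, 0, -0.2], "delta_rot": [0, 0, 0], "hand": 0}, {"delta_pos": [0, 0, -0.2], "delta_rot": [0, 0, 0], "hand": 0}, {"delta_pos": [0, 0, -0.2], "delta_rot": [0, 0, 0], "hand": 0}, {"delta_pos": [0, 0, 0], "delta_rot": [0, 0, 0], "hand": 0}]}}

```text
t: 3.3
eef_pos: [0.46, -0.1781, 0.1033]
ee_rot: [3.141, -0.0, -2.676]
force: [0.3, -0.6, 0.6]
width: 0.0007
```

Run:
```python
from h import *
s=get_state(); print(s['t'],s['eef_pos'],s['ee_rot'],s['force'],s['width'])
a=grab_frame("scene")[90:210,120:280];b=grab_frame("side")[80:200,240:400]
cv2.imwrite("pics/p2.png",np.vstack([cv2.resize(x,(400,300),interpolation=2) for x in(a,b)]))
s=get_state(); print(s['t'],s['eef_pos'],s['force'])
```

```text
3.3 [ 0.4600417  -0.17807163  0.10334138] [ 3.14145402e+00 -1.96091024e-04 -2.67585240e+00] [ 0.27865088 -0.5770559   0.57863575] 0.0007030740235836785
3.4 [ 0.46021607 -0.17808642  0.10345506] [ 0.35365328 -0.63480299 -0.28930601]
```

View pics/p2.png

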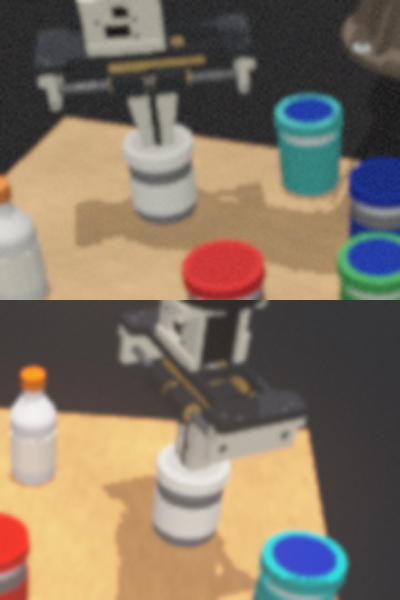

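The tips look centred on the lid (scene crop 155,142; side crop 195,465), but there's no clear force yet. I'll creep on down.

Request:
{"op": "move_arm", "data": {"rows": [{"delta_pos": [0, 0, -0.1], "delta_rot": [0, 0, 0], "hand": 0}, {"delta_pos": [0, 0, -0.1], "delta_rot": [0, 0, 0], "hand": 0}, {"delta_pos": [0, 0, -0.1], "delta_rot": [0, 0, 0], "hand": 0}, {"delta_pos": [0, 0, -0.1], "delta_rot": [0, 0, 0], "hand": 0}, {"delta_pos": [0, 0, 0], "delta_rot": [0, 0, 0], "hand": 0}, {"delta_pos": [0, 0, 0], "delta_rot": [0, 0, 0], "hand": 0}, {"delta_pos": [0, 0, 0], "delta_rot": [0, 0, 0], "hand": 0}, {"delta_pos": [0, 0, 0], "delta_rot": [0, 0, 0], "hand": 0}, {"delta_pos": [0, 0, 0], "delta_rot": [0, 0, 0], "hand": 0}, {"delta_pos": [0, 0, 0], "delta_rot": [0, 0, 0], "hand": 0}]}}

```text
t: 4.4
eef_pos: [0.4603, -0.1781, 0.0998]
ee_rot: [-3.141, 0.0, -2.676]
force: [-1.5, -0.2, 5.2]
width: 0.0006
```

Request:
{"op": "move_arm", "data": {"rows": [{"delta_pos": [0, 0, -0.1], "delta_rot": [0, 0, 0], "hand": 0}, {"delta_pos": [0, 0, -0.1], "delta_rot": [0, 0, 0], "hand": 0}, {"delta_pos": [0, 0, 0], "delta_rot": [0, 0, 0], "hand": 0}, {"delta_pos": [0, 0, 0], "delta_rot": [0, 0, 0], "hand": 0}, {"delta_pos": [0, 0, 0], "delta_rot": [0, 0, 0], "hand": 0}, {"delta_pos": [0, 0, 0], "delta_rot": [0, 0, 0], "hand": 0}, {"delta_pos": [0, 0, 0], "delta_rot": [0, 0, 0], "hand": 0}, {"delta_pos": [0, 0, 0], "delta_rot": [0, 0, 0], "hand": 0}, {"delta_pos": [0, 0, 0], "delta_rot": [0, 0, 0], "hand": 0}, {"delta_pos": [0, 0, 0], "delta_rot": [0, 0, 0], "hand": 0}]}}

```text
t: 5.4
eef_pos: [0.4604, -0.1781, 0.0981]
ee_rot: [-3.141, 0.0, -2.676]
force: [-2.1, 1.7, 8.8]
width: 0.0004
```

8.8 N at tip z 0.076 with about 2 N/mm matches the seal spring, so white is shut. I'll lift and go over yellow.

Request:
{"op": "move_arm", "data": {"rows": [{"delta_pos": [0, 0, 3], "delta_rot": [0, 0, 0], "hand": 0}, {"delta_pos": [0, 0, 4], "delta_rot": [0, 0, 0], "hand": 0}, {"delta_pos": [0, 0, 3], "delta_rot": [0, 0, 0], "hand": 0}, {"delta_pos": [1.6, 4.3, 0], "delta_rot": [0, 0, 0], "hand": 0}, {"delta_pos": [1.6, 4.3, 0], "delta_rot": [0, 0, 0], "hand": 0}, {"delta_pos": [1.6, 4.3, 0], "delta_rot": [0, 0, 0], "hand": 0}, {"delta_pos": [1.6, 4.3, 0], "delta_rot": [0, 0, 0], "hand": 0}, {"delta_pos": [1.6, 4.3, 0], "delta_rot": [0, 0, 0], "hand": 0}, {"delta_pos": [1.6, 4.3, 0], "delta_rot": [0, 0, 0], "hand": 0}, {"delta_pos": [0, 0, 0], "delta_rot": [0, 0, 0], "hand": 0}]}}

```text
t: 6.4
eef_pos: [0.5579, 0.0843, 0.1968]
ee_rot: [-3.142, 0.0, -2.672]
force: [-1.1, -0.4, -1.0]
width: 0.0001
```

Run:
```python
from h import *
s=get_state(); print(s['t'],s['eef_pos'],s['force'])
b=grab_frame("side")
cv2.imwrite("pics/s3.png",cv2.resize(b,(800,600)))
```

```text
6.4 [0.5578604  0.08425407 0.19679172] [-1.05885996 -0.38706905 -1.0344505 ]
```

View pics/s3.png

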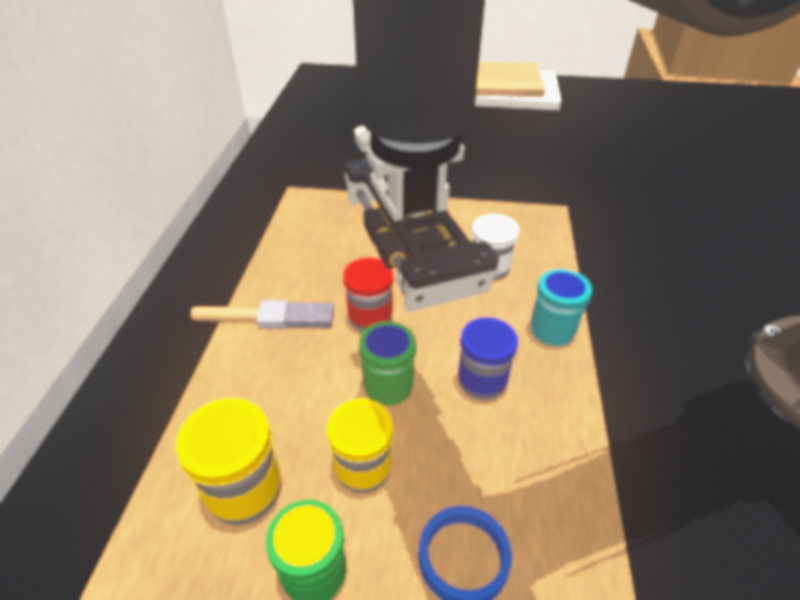

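White stands upright with its lid down, at (495,230). Next I go on to yellow at (360,428).

Request:
{"op": "move_arm", "data": {"rows": [{"delta_pos": [1.4, 3.7, 0], "delta_rot": [0, 0, 0], "hand": 0}, {"delta_pos": [1.4, 3.7, 0], "delta_rot": [0, 0, 0], "hand": 0}, {"delta_pos": [1.4, 3.6, 0], "delta_rot": [0, 0, 0], "hand": 0}, {"delta_pos": [0, 0, 0], "delta_rot": [0, 0, 0], "hand": 0}, {"delta_pos": [0, 0, -2], "delta_rot": [0, 0, 0], "hand": 0}, {"delta_pos": [0, 0, -2], "delta_rot": [0, 0, 0], "hand": 0}, {"delta_pos": [0, 0, -2], "delta_rot": [0, 0, 0], "hand": 0}, {"delta_pos": [0, 0, -1.9], "delta_rot": [0, 0, 0], "hand": 0}, {"delta_pos": [0, 0, 0], "delta_rot": [0, 0, 0], "hand": 0}, {"delta_pos": [0, 0, 0], "delta_rot": [0, 0, 0], "hand": 0}]}}

```text
t: 7.45
eef_pos: [0.5981, 0.189, 0.1187]
ee_rot: [-3.141, -0.001, -2.676]
force: [0.4, 0.5, 0.1]
width: 0.0009
```

Run:
```python
from h import *
s=get_state(); print(s['t'],s['eef_pos'],s['force'])
a=grab_frame("scene")[140:260,250:410];b=grab_frame("side")[190:310,150:310]
cv2.imwrite("pics/p4.png",np.vstack([cv2.resize(x,(400,300),interpolation=2) for x in(a,b)]))
```

```text
7.45 [0.59806648 0.18897609 0.11867457] [0.40913663 0.47165478 0.10313371]
```

View pics/p4.png

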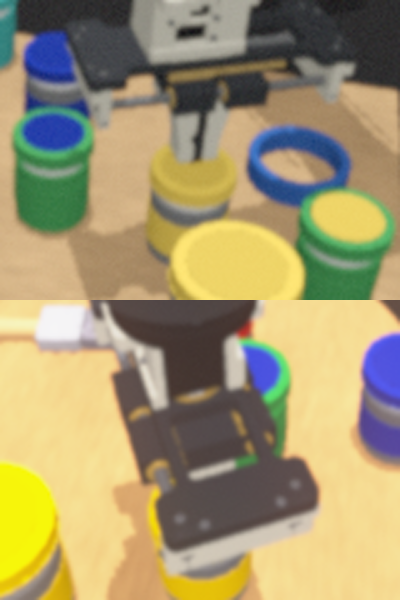

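The tips hang over the yellow lid: tip (192,155) against lid centre (194,172) in the crop. Pressing to the same height as for white.

Request:
{"op": "move_arm", "data": {"rows": [{"delta_pos": [0, 0.5, 0], "delta_rot": [0, 0, 0], "hand": 0}, {"delta_pos": [0, 0, -0.3], "delta_rot": [0, 0, 0], "hand": 0}, {"delta_pos": [0, 0, -0.3], "delta_rot": [0, 0, 0], "hand": 0}, {"delta_pos": [0, 0, -0.3], "delta_rot": [0, 0, 0], "hand": 0}, {"delta_pos": [0, 0, -0.3], "delta_rot": [0, 0, 0], "hand": 0}, {"delta_pos": [0, 0, -0.3], "delta_rot": [0, 0, 0], "hand": 0}, {"delta_pos": [0, 0, -0.2], "delta_rot": [0, 0, 0], "hand": 0}, {"delta_pos": [0, 0, -0.2], "delta_rot": [0, 0, 0], "hand": 0}, {"delta_pos": [0, 0, -0.1], "delta_rot": [0, 0, 0], "hand": 0}, {"delta_pos": [0, 0, 0], "delta_rot": [0, 0, 0], "hand": 0}]}}

```text
t: 8.55
eef_pos: [0.5982, 0.195, 0.0989]
ee_rot: [-3.141, 0.0, -2.676]
force: [-3.4, 0.0, 7.7]
width: 0.0009
```

Run:
```python
from h import *
s=get_state(); print(s['t'],s['eef_pos'],s['force'])
grab_frame("side")
s=get_state(); print(s['t'],s['eef_pos'],s['force'])
```

```text
8.55 [0.59820172 0.19495631 0.09892278] [-3.44214255e+00  1.79830400e-03  7.66273276e+00]
8.6 [0.5981639  0.19498749 0.09897897] [-2.42832822  0.17042252  6.65605541]
```

A little further to confirm that the stop is reached.

Request:
{"op": "move_arm", "data": {"rows": [{"delta_pos": [0, 0, -0.1], "delta_rot": [0, 0, 0], "hand": 0}, {"delta_pos": [0, 0, -0.1], "delta_rot": [0, 0, 0], "hand": 0}, {"delta_pos": [0, 0, 0], "delta_rot": [0, 0, 0], "hand": 0}, {"delta_pos": [0, 0, 0], "delta_rot": [0, 0, 0], "hand": 0}, {"delta_pos": [0, 0, 0], "delta_rot": [0, 0, 0], "hand": 0}, {"delta_pos": [0, 0, 0], "delta_rot": [0, 0, 0], "hand": 0}, {"delta_pos": [0, 0, 0], "delta_rot": [0, 0, 0], "hand": 0}, {"delta_pos": [0, 0, 0], "delta_rot": [0, 0, 0], "hand": 0}, {"delta_pos": [0, 0, 0], "delta_rot": [0, 0, 0], "hand": 0}, {"delta_pos": [0, 0, 0], "delta_rot": [0, 0, 0], "hand": 0}]}}

```text
t: 9.6
eef_pos: [0.5982, 0.195, 0.0975]
ee_rot: [-3.141, 0.001, -2.675]
force: [-3.9, 0.1, 11.2]
width: 0.0007
```

11.2 N at tip z 0.0755 means yellow is shut. Lifting and going over red at (.630,-.041).

Request:
{"op": "move_arm", "data": {"rows": [{"delta_pos": [0, 0, 3], "delta_rot": [0, 0, 0], "hand": 0}, {"delta_pos": [0, 0, 4], "delta_rot": [0, 0, 0], "hand": 0}, {"delta_pos": [0.6, -4, 0], "delta_rot": [0, 0, 0], "hand": 0}, {"delta_pos": [0.6, -4, 0], "delta_rot": [0, 0, 0], "hand": 0}, {"delta_pos": [0.5, -4, 0], "delta_rot": [0, 0, 0], "hand": 0}, {"delta_pos": [0.5, -4, 0], "delta_rot": [0, 0, 0], "hand": 0}, {"delta_pos": [0.5, -4, 0], "delta_rot": [0, 0, 0], "hand": 0}, {"delta_pos": [0.5, -3.6, 0], "delta_rot": [0, 0, 0], "hand": 0}, {"delta_pos": [0, 0, 0], "delta_rot": [0, 0, 0], "hand": 0}, {"delta_pos": [0, 0, 0], "delta_rot": [0, 0, 0], "hand": 0}]}}

```text
t: 10.6
eef_pos: [0.63, -0.0421, 0.166]
ee_rot: [3.141, -0.001, -2.678]
force: [-0.5, 0.1, -0.1]
width: 0.0002
```

Request:
{"op": "move_arm", "data": {"rows": [{"delta_pos": [0, 0, -1], "delta_rot": [0, 0, 0], "hand": 0}, {"delta_pos": [0, 0, -2], "delta_rot": [0, 0, 0], "hand": 0}, {"delta_pos": [0, 0, -2], "delta_rot": [0, 0, 0], "hand": 0}, {"delta_pos": [0, 0, 0], "delta_rot": [0, 0, 0], "hand": 0}, {"delta_pos": [0, 0, 0], "delta_rot": [0, 0, 0], "hand": 0}, {"delta_pos": [0, 0, 0], "delta_rot": [0, 0, 0], "hand": 0}, {"delta_pos": [0, 0, 0], "delta_rot": [0, 0, 0], "hand": 0}, {"delta_pos": [0, 0, 0], "delta_rot": [0, 0, 0], "hand": 0}, {"delta_pos": [0, 0, 0], "delta_rot": [0, 0, 0], "hand": 0}, {"delta_pos": [0, 0, 0], "delta_rot": [0, 0, 0], "hand": 0}]}}

```text
t: 11.6
eef_pos: [0.6302, -0.0411, 0.1169]
ee_rot: [-3.142, 0.0, -2.676]
force: [-0.1, 0.0, -0.5]
width: 0.0006
```

Run:
```python
from h import *
s=get_state(); print(s['t'],s['eef_pos'],s['force'])
a=grab_frame("scene")[140:260,140:300];b=grab_frame("side")[110:230,160:320]
cv2.imwrite("pics/p5.png",np.vstack([cv2.resize(x,(400,300),interpolation=2) for x in(a,b)]))
```

```text
11.6 [ 0.6302272  -0.04110921  0.1168578 ] [-0.07713392  0.00444479 -0.46155808]
```

View pics/p5.png

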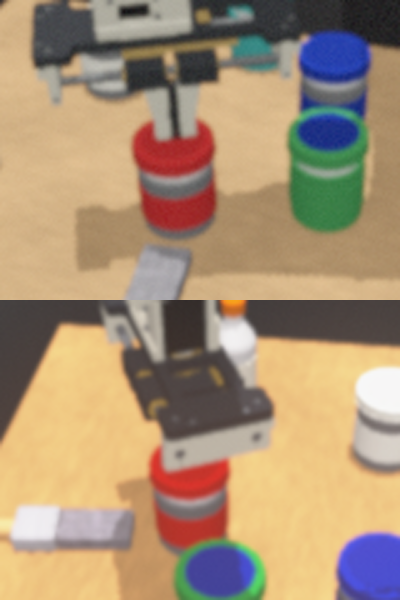

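The tips are over the red lid: (175,135) in the scene crop, against lid centre (174,145). The other pots and the brush are clear. Pressing.

Request:
{"op": "move_arm", "data": {"rows": [{"delta_pos": [0, 0, -0.3], "delta_rot": [0, 0, 0], "hand": 0}, {"delta_pos": [0, 0, -0.3], "delta_rot": [0, 0, 0], "hand": 0}, {"delta_pos": [0, 0, -0.3], "delta_rot": [0, 0, 0], "hand": 0}, {"delta_pos": [0, 0, -0.3], "delta_rot": [0, 0, 0], "hand": 0}, {"delta_pos": [0, 0, -0.3], "delta_rot": [0, 0, 0], "hand": 0}, {"delta_pos": [0, 0, -0.2], "delta_rot": [0, 0, 0], "hand": 0}, {"delta_pos": [0, 0, -0.1], "delta_rot": [0, 0, 0], "hand": 0}, {"delta_pos": [0, 0, 0], "delta_rot": [0, 0, 0], "hand": 0}, {"delta_pos": [0, 0, 0], "delta_rot": [0, 0, 0], "hand": 0}, {"delta_pos": [0, 0, 0], "delta_rot": [0, 0, 0], "hand": 0}]}}

```text
t: 12.7
eef_pos: [0.6302, -0.0411, 0.0991]
ee_rot: [-3.141, 0.0, -2.676]
force: [-3.6, 0.4, 7.2]
width: 0.0005
```

Request:
{"op": "move_arm", "data": {"rows": [{"delta_pos": [0, 0, -0.1], "delta_rot": [0, 0, 0], "hand": 0}, {"delta_pos": [0, 0, 0], "delta_rot": [0, 0, 0], "hand": 0}, {"delta_pos": [0, 0, 0], "delta_rot": [0, 0, 0], "hand": 0}, {"delta_pos": [0, 0, 0], "delta_rot": [0, 0, 0], "hand": 0}, {"delta_pos": [0, 0, 0], "delta_rot": [0, 0, 0], "hand": 0}, {"delta_pos": [0, 0, 0], "delta_rot": [0, 0, 0], "hand": 0}, {"delta_pos": [0, 0, 0], "delta_rot": [0, 0, 0], "hand": 0}, {"delta_pos": [0, 0, 0], "delta_rot": [0, 0, 0], "hand": 0}, {"delta_pos": [0, 0, 0], "delta_rot": [0, 0, 0], "hand": 0}, {"delta_pos": [0, 0, 0], "delta_rot": [0, 0, 0], "hand": 0}]}}

```text
t: 13.7
eef_pos: [0.6302, -0.0411, 0.0983]
ee_rot: [-3.141, 0.0, -2.676]
force: [-2.6, 1.1, 9.4]
width: 0.0007
```

9.4 N at tip z 0.0763 means red is shut. On to blue at (.468,.054).

Request:
{"op": "move_arm", "data": {"rows": [{"delta_pos": [0, 0, 3], "delta_rot": [0, 0, 0], "hand": 0}, {"delta_pos": [0, 0, 4], "delta_rot": [0, 0, 0], "hand": 0}, {"delta_pos": [-3.2, 1.9, 0], "delta_rot": [0, 0, 0], "hand": 0}, {"delta_pos": [-3.2, 1.9, 0], "delta_rot": [0, 0, 0], "hand": 0}, {"delta_pos": [-3.2, 1.9, 0], "delta_rot": [0, 0, 0], "hand": 0}, {"delta_pos": [-3.3, 1.9, 0], "delta_rot": [0, 0, 0], "hand": 0}, {"delta_pos": [-3.3, 1.9, 0], "delta_rot": [0, 0, 0], "hand": 0}, {"delta_pos": [0, 0, 0], "delta_rot": [0, 0, 0], "hand": 0}, {"delta_pos": [0, 0, 0], "delta_rot": [0, 0, 0], "hand": 0}, {"delta_pos": [0, 0, 0], "delta_rot": [0, 0, 0], "hand": 0}]}}

```text
t: 14.7
eef_pos: [0.4688, 0.054, 0.1676]
ee_rot: [-3.141, 0.001, -2.676]
force: [-0.1, -1.3, 0.3]
width: 0.0005
```

Request:
{"op": "move_arm", "data": {"rows": [{"delta_pos": [0, 0, -1], "delta_rot": [0, 0, 0], "hand": 0}, {"delta_pos": [0, 0, -2], "delta_rot": [0, 0, 0], "hand": 0}, {"delta_pos": [0, 0, -2], "delta_rot": [0, 0, 0], "hand": 0}, {"delta_pos": [0, 0, 0], "delta_rot": [0, 0, 0], "hand": 0}, {"delta_pos": [0, 0, 0], "delta_rot": [0, 0, 0], "hand": 0}, {"delta_pos": [0, 0, 0], "delta_rot": [0, 0, 0], "hand": 0}, {"delta_pos": [0, 0, 0], "delta_rot": [0, 0, 0], "hand": 0}, {"delta_pos": [0, 0, 0], "delta_rot": [0, 0, 0], "hand": 0}, {"delta_pos": [0, 0, 0], "delta_rot": [0, 0, 0], "hand": 0}, {"delta_pos": [0, 0, 0], "delta_rot": [0, 0, 0], "hand": 0}]}}

```text
t: 15.7
eef_pos: [0.4682, 0.054, 0.1179]
ee_rot: [3.142, 0.001, -2.676]
force: [0.9, -0.1, 0.6]
width: 0.0006
```

Run:
```python
from h import *
s=get_state(); print(s['t'],s['eef_pos'],s['force'])
a=grab_frame("scene")[100:220,190:350];b=grab_frame("side")[150:270,230:390]
cv2.imwrite("pics/p6.png",np.vstack([cv2.resize(x,(400,300),interpolation=2) for x in(a,b)]))
```

```text
15.7 [0.46822768 0.05400328 0.11785232] [ 0.87470928 -0.06919302  0.606403  ]
```

View pics/p6.png

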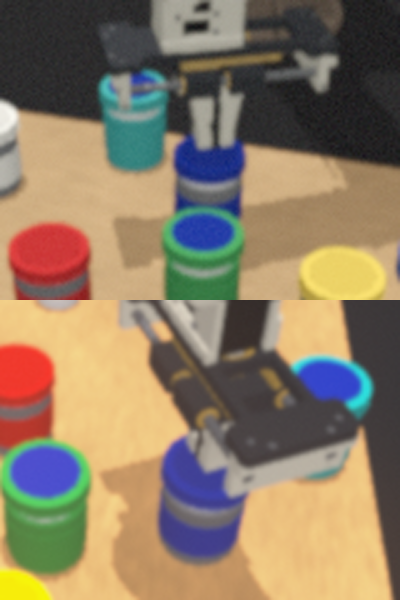

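The tips are over the blue lid: (212,145) against lid centre (210,155). The body is clear of the turquoise pot. Pressing.

Request:
{"op": "move_arm", "data": {"rows": [{"delta_pos": [0, 0, -0.3], "delta_rot": [0, 0, 0], "hand": 0}, {"delta_pos": [0, 0, -0.3], "delta_rot": [0, 0, 0], "hand": 0}, {"delta_pos": [0, 0, -0.3], "delta_rot": [0, 0, 0], "hand": 0}, {"delta_pos": [0, 0, -0.3], "delta_rot": [0, 0, 0], "hand": 0}, {"delta_pos": [0, 0, -0.3], "delta_rot": [0, 0, 0], "hand": 0}, {"delta_pos": [0, 0, -0.2], "delta_rot": [0, 0, 0], "hand": 0}, {"delta_pos": [0, 0, -0.2], "delta_rot": [0, 0, 0], "hand": 0}, {"delta_pos": [0, 0, 0], "delta_rot": [0, 0, 0], "hand": 0}, {"delta_pos": [0, 0, 0], "delta_rot": [0, 0, 0], "hand": 0}, {"delta_pos": [0, 0, 0], "delta_rot": [0, 0, 0], "hand": 0}]}}

```text
t: 16.8
eef_pos: [0.4682, 0.0539, 0.0989]
ee_rot: [-3.141, 0.0, -2.676]
force: [-3.6, -0.6, 7.7]
width: 0.0005
```

Request:
{"op": "move_arm", "data": {"rows": [{"delta_pos": [0, 0, -0.1], "delta_rot": [0, 0, 0], "hand": 0}, {"delta_pos": [0, 0, 0], "delta_rot": [0, 0, 0], "hand": 0}, {"delta_pos": [0, 0, 0], "delta_rot": [0, 0, 0], "hand": 0}, {"delta_pos": [0, 0, 0], "delta_rot": [0, 0, 0], "hand": 0}, {"delta_pos": [0, 0, 0], "delta_rot": [0, 0, 0], "hand": 0}, {"delta_pos": [0, 0, 0], "delta_rot": [0, 0, 0], "hand": 0}, {"delta_pos": [0, 0, 0], "delta_rot": [0, 0, 0], "hand": 0}, {"delta_pos": [0, 0, 0], "delta_rot": [0, 0, 0], "hand": 0}, {"delta_pos": [0, 0, 0], "delta_rot": [0, 0, 0], "hand": 0}, {"delta_pos": [0, 0, 0], "delta_rot": [0, 0, 0], "hand": 0}]}}

```text
t: 17.8
eef_pos: [0.4682, 0.0539, 0.098]
ee_rot: [-3.141, 0.0, -2.676]
force: [-3.6, 0.7, 9.4]
width: 0.0008
```

Blue is shut (9.4 N). I'll raise the arm well clear, moving back toward the start side so it doesn't block the views.

Request:
{"op": "move_arm", "data": {"rows": [{"delta_pos": [0, 0, 3], "delta_rot": [0, 0, 0], "hand": 0}, {"delta_pos": [0, 0, 4], "delta_rot": [0, 0, 0], "hand": 0}, {"delta_pos": [0, 0, 4], "delta_rot": [0, 0, 0], "hand": 0}, {"delta_pos": [0, 0, 3], "delta_rot": [0, 0, 0], "hand": 0}, {"delta_pos": [0, -4, 0], "delta_rot": [0, 0, 0], "hand": 0}, {"delta_pos": [0, -4, 0], "delta_rot": [0, 0, 0], "hand": 0}, {"delta_pos": [0, -4, 0], "delta_rot": [0, 0, 0], "hand": 0}, {"delta_pos": [0, -4, 0], "delta_rot": [0, 0, 0], "hand": 0}, {"delta_pos": [0, -4, 0], "delta_rot": [0, 0, 0], "hand": 0}, {"delta_pos": [0, -4, 0], "delta_rot": [0, 0, 0], "hand": 0}]}}

```text
t: 18.8
eef_pos: [0.4679, -0.1877, 0.2374]
ee_rot: [-3.142, 0.0, -2.676]
force: [1.5, 0.4, 0.1]
width: 0.0004
```

Request:
{"op": "move_arm", "data": {"rows": [{"delta_pos": [0, -4, 0], "delta_rot": [0, 0, 0], "hand": 0}, {"delta_pos": [0, -4, 0], "delta_rot": [0, 0, 0], "hand": 0}, {"delta_pos": [0, -4, 0], "delta_rot": [0, 0, 0], "hand": 0}, {"delta_pos": [0, -4, 0], "delta_rot": [0, 0, 0], "hand": 0}, {"delta_pos": [0, -4, 0], "delta_rot": [0, 0, 0], "hand": 0}, {"delta_pos": [0, -4, 0], "delta_rot": [0, 0, 0], "hand": 0}, {"delta_pos": [0, -4, 0], "delta_rot": [0, 0, 0], "hand": 0}, {"delta_pos": [0, 0, 0], "delta_rot": [0, 0, 0], "hand": 0}, {"delta_pos": [0, 0, 0], "delta_rot": [0, 0, 0], "hand": 0}, {"delta_pos": [0, 0, 0], "delta_rot": [0, 0, 0], "hand": 0}]}}

```text
t: 19.8
eef_pos: [0.468, -0.4655, 0.2371]
ee_rot: [3.141, -0.0, -2.676]
force: [0.5, -0.7, -0.2]
width: 0.0002
```

Run:
```python
from h import *
s=get_state(); print(s['t'],s['eef_pos'],s['force'])
a=grab_frame("scene");b=grab_frame("side")
cv2.imwrite("pics/sc9.png",a);cv2.imwrite("pics/si9.png",b)
def cr(im,u,v,w=28): return cv2.resize(im[v-w:v+w,u-w:u+w],(200,200),interpolation=2)
P=[((184,150),(317,148)),((326,214),(231,272)),((210,203),(236,178)),((273,166),(312,220))]
a0=cv2.imread("pics/scene0.png")
b0=cv2.imread("pics/side0.png")
cv2.imwrite("pics/cmp.png",cv2.resize(np.vstack([np.hstack([cr(i,*p[k]) for p in P]) for i,k in((a0,0),(a,0),(b0,1),(b,1))]),(600,600)))
cv2.imwrite("pics/full9.png",cv2.resize(np.hstack([a,b]),(800,300)))
```

```text
19.8 [ 0.46800478 -0.46554381  0.2370809 ] [ 0.54455432 -0.68074562 -0.15581447]
```

View pics/cmp.png

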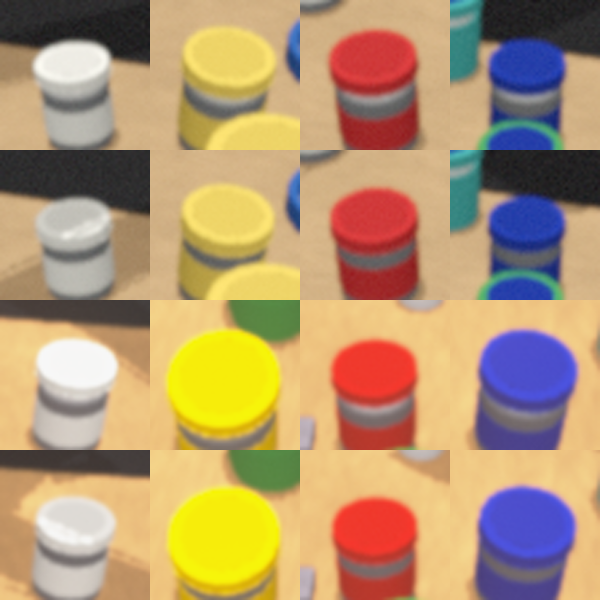

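View pics/full9.png

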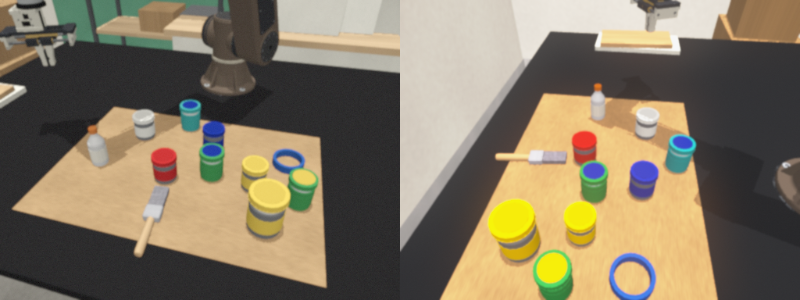

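The before/after crops show all four lids down and the light gap ring gone. The pots are upright in place, and the glue, tape and brush are unmoved. The arm is clear, so I'm handing in.

```bash
python3 -c "
from station import *
print(job_done())"
```

```text
the job is handed in; nothing more can be done
None
```

I pressed the four lids shut with closed fingertips, in the order white, yellow, red, blue. I handed the job in at about 20 s with the arm clear of everything; it reports no verdict.

- **Pressing:** the final vertical force was about 9 to 11 N per lid, with the fingertips at a height of about 0.076 m. That and the roughly 2 N/mm rise on each lid match a lid at its stop on its seal. The force readings showed up to about 4 N of sideways force; no pot shifted visibly.
- **Last pictures:** the gap under each lid is gone and the pots stand upright in place. The glue, tape and brush look unmoved.
- **Disagreements:** the two fixed cameras gave lid heights of about 80 mm instead of 84 to 86 mm, and their sideways positions differed by 7 to 10 mm. The wrist camera put the white lid about 1 cm away from the position I used. I took the average of the fixed cameras and checked the tip over each lid before pressing.

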